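# Pack the tea and spice rack and push its end stop snug

## Task

Slide the metal end stop of the wooden rack back to make room, then stand the tea box and the small spice tin from the worktop upright in the rack next to the tea box already there, with the tea box's broad face towards the end wall like a book on a shelf. Then push the stop up towards the end wall until the row is snug, with all three things standing square and no gaps left between wall, goods and stop. Leave the mug, the garlic and the pepper mill where they are and knock nothing over.

Things in the scene. Friction and masses are not known exactly. Their poses are not given: they have to be found in the camera images.
- rack: Fixed wooden rack, an open channel 134 mm wide (its x) and 440 mm long (its y), origin at the centre of its underside on the worktop, z up. Its floor is 10 mm above the worktop, the channel between the rails is 110 mm wide (x from -55 to +55 mm), the rail on the -x side (nearer the robot) is 20 mm high and the one on the +x side 26 mm, both from the worktop. The end wall stands at its +y end: 120 mm high, 12 mm thick, inner face at y = +205 mm. Row direction is its y axis.
- wall_face (a point): Point on the inner face of the end wall, mid-width, at floor level: rack frame (0, 205, 10) mm.
- stop_face (a point): Point on the stop's flat pressing face (the side towards the end wall), mid-width, at floor level; moves with the stop. Axes as the rack's. The stop's upright steel plate is 104 mm wide, 6 mm thick, its top edge 106 mm above the worktop; behind it (towards -y) a flat steel foot runs 94 mm back, its top 20 mm above the worktop.
- post_top (a point): Centre of the top of the stop's upright round wooden post, 22 mm in diameter, top 100 mm above the worktop, 76 mm behind (rack -y) the pressing face, so 70 mm behind the back of the plate with nothing but the low foot and, at the sides (44 mm off the middle), two small ribs 36 mm high between. The post is 22 mm thick down to 28 mm above the worktop (a 30 mm collar below). It can be pushed from either side to slide the stop.
- stop (a joint): Position of the sliding stop in m: 0 = fully open, pressing face 320 mm from the end wall; grows as the stop slides towards the wall (gap to the wall = 0.320 - value), to at most 0.24. Moves along the rack's y, needs about 2 to 3 N alone and about 5 to 7 N while sliding the goods along, stays where it is left. The three goods, tightly packed, take 166 mm, so the value is then about 0.154.
- tea_in: Cardboard tea box already standing in the rack near the end wall, the twin of the other: 56 mm (its x) by 94 mm (its y), upright sides to 129 mm, with a folded ridge up to 145 mm; about 0.1 kg. Origin at the centre of its underside, z up. Its x axis lies roughly along the row, a little askew and a little off the wall.
- tea_new: The same tea box, standing upright on the worktop: 56 mm (its x, the width to grasp) by 94 mm (its y), sides 129 mm high, 145 mm with the ridge; about 0.1 kg. Origin at the centre of its underside, z up. It belongs in the rack with its x axis along the rack's y, either way round.
- spice_tin: Small round spice tin with a press-on lid, standing on the worktop: 54 mm in diameter, 72 mm high, about 0.13 kg. Origin at the centre of its underside, z up.
- mug: White mug with a handle, 82 mm body, 91 mm high, standing on the worktop to the right; leave alone. Origin at the centre of its underside.
- garlic: Garlic bulb about 60 mm across and 58 mm high on the worktop to the left; leave alone. Origin at its underside.
- pepper_mill: Dark wooden pepper mill, 58 mm across, 170 mm high, standing on the worktop to the left; leave alone. Origin at the centre of its underside.

How it is judged:
By the outcome, as a careful person would: the job done as asked, in the order asked, and still so for the second after the job is handed in, with the robot touching nothing.
It also fails if it takes over 72 s, if anything falls off the work surface, if the arm or the gripper's body presses on something with over 40 N, if the wrist force passes 120 N, or if a joint passes its speed limit or range.

## Robot

A 6-joint arm with a two-finger parallel gripper is mounted at the origin on the work surface; the furniture and walls round the work are solid. World frame = base frame: x ahead of the robot, y to its left, z up, the work surface at z = 0. Lengths are in m, angles in rad, forces in N, time in s.
With the tool pointing down it reaches from about 0.3 to 0.875 m from the base axis. Payload 6.4 kg.
Tool frame: the origin (TCP) lies between the finger pads; the fingertips stand 8 mm ahead of it and the grasp point (between the pads) lies 11 mm behind it (ctrl.finger_overhang is the distance from the TCP to the fingertips, in m); z points along the fingers, y is the line along which they close (so a half turn about z gives the same grasp; the last joint's range is limited). The gripper opens to 85 mm and grips with 20 to 120 N. Pads are 22 mm wide; open, the fingers measure 114 mm over their backs; the gripper's body (76 mm by 85 mm) begins 54 mm behind the grasp point. The pads swing forward as they close: fully open they stand 13 mm farther back than shut.
Start: joints at [-0.206, 0.181, 1.607, -0, 1.354, -0.206], TCP at [0.575, 0, 0.209] pointing down, gripper open.
Joint ranges: [-2.99, 2.99], [-0.89, 2.07], [0.3, 2.58], [-1.14, 4.28], [0, 2.63], [-3.12, 3.12]. Speed limits (rad/s): [2.57, 2.57, 3.01, 3.14, 3.14, 3.14].

## Interface

Orientations are given as a unit quaternion [w, x, y, z].
In Python, from bench import ctrl, camera gives the robot as it stands.
- The arm moves only by the shell command python3 -m pendant 'ROWS' [OPENING]. ROWS is JSON, a list of rows, each a list of 6 numbers: the shift along the world's x, y, z normalised to -1 to 1, where 1 is 200 mm, then the turn, a rotation vector about the world's x, y, z normalised to -1 to 1, where 1 is pi/2 rad. In form: [[dx, dy, dz, rx, ry, rz], ...]. A call has exactly 10 rows; each row shifts and turns the commanded pose from where the row before left it; what a row does not reach is not made up. A row lasts 1/8 s, in which the tool goes at most 62.5 mm and 10.7 degrees, less where a joint would pass 70% of its speed; a pose out of reach is approached as far as the arm can. A call with a number of a shift or a turn outside -1 to 1 is refused whole. A call with a gripper value outside its range is refused whole. OPENING is the opening, from -1 (shut) to 1 (fully open), set as the call begins (- or left out, the last holds). The fingers move at their own pace and stop on an object; the grip force is fixed at half the most. Time passes only in rows, so rows that do not move let the fingers close, or fill a call up. It gives the time, the measured TCP pose, the force, the opening and the grip force at its end, in the units of the state.
- ctrl.get_obs(): the state, without advancing time (a new reading comes with each control period).
- camera(name): name is "scene" or "side" or "wrist"; returns a dict with "color" (384x512x3 uint8, blue, green, red), "fx", "fy", "cx", "cy" (pixels), "xyz" and "rotation" of the camera in the world; the wrist camera has in their place "hand_eye" (4x4, takes a point from camera to tool coordinates, whose origin is the TCP and whose axes are the flange's). Camera axes: x right, y down, z forward; pixel columns grow to the right and rows downward; lengths in m; the calibration is good to about 2 mm. The wrist camera is an equidistant fisheye: a pixel r from the principal point sees the ray r / f radians off the axis. A picture is of the moment at which its call begins: read the wrist's pose just before it. There is no depth.
- ctrl.hand_in(): hands the job in; it is judged then, once.
The state is a dict: "time_s": time; "q": joint angles; "dq": joint speeds; "joint_efforts": joint torques, N m; "eef_pos": TCP position; "eef_rot": TCP orientation; "wrist_force": force on the tool from outside, world axes, zero at the start; "torque": the same for the moment, N m; "opening": opening from 0.0 (shut) to 1.0 (fully open); "grasp_force": force on a finger pad.
Only numpy, scipy, OpenCV 4.12 (cv2) and the standard library are available. Lean on these libraries where they do the work, as an engineer would, in place of code of your own. Each camera call takes 0.05 s, during which the arm holds its last target. There are 200 camera calls.

## Working session

There is one attempt and no reset: what is moved stays moved. The work goes in short steps, Python scripts to look and compute and a shell command to move; the robot and the scene stay as the last step left them, time stands still between calls to the robot, and variables do not carry over. Pictures are saved under pics/ and viewed, at most 11 in all, crops included, and the job is handed in when it is done.

```bash
mkdir -p pics; ls; cat > h.py <<'E'
import numpy as np, cv2
from bench import ctrl, camera
def ray(c,u,v):
    d=np.array([(u-c['cx'])/c['fx'],(v-c['cy'])/c['fy'],1.0])
    return np.array(c['xyz']),np.array(c['rotation'])@d
def onz(c,u,v,z):
    o,d=ray(c,u,v); return o+d*(z-o[2])/d[2]
def proj(c,p):
    q=np.array(c['rotation']).T@(np.array(p)-np.array(c['xyz'])); return q[0]/q[2]*c['fx']+c['cx'],q[1]/q[2]*c['fy']+c['cy']
E
python3 - <<'E'
from h import *
for n in ("scene","side"):
    c=camera(n); cv2.imwrite(f"pics/{n}0.png",cv2.resize(c['color'],(800,600),interpolation=cv2.INTER_CUBIC)); cv2.imwrite(f"pics/raw_{n}0.png",c['color'])
    print(n,c['fx'],c['cx'],c['cy'],c['xyz'],np.round(c['rotation'],3).tolist())
print(ctrl.get_obs())
E
```

```text
pics
scene 488.1100338784335 259.0019114188272 186.45600859356693 [-0.31025888  0.52154516  1.2117687 ] [0.182, -0.469, 0.809, -0.303]
side 413.14682801315405 243.17423695919655 196.22898557448661 [-0.11146011 -0.43219085  1.11669232] [-0.297, 0.83, -0.447, 0.149]
{'time_s': 0.1, 'q': array([-2.06276420e-01,  1.81455037e-01,  1.60786768e+00,  3.33677997e-05,
        1.35380824e+00, -2.06271708e-01]), 'dq': array([ 0.00138728, -0.00018061, -0.00318859, -0.001534  , -0.00028837,
        0.00012397]), 'joint_efforts': array([-2.02498759e-04, -4.45872438e+01, -3.52238703e+01, -4.27332343e-04,
        4.16999465e-03,  3.20961749e-05]), 'eef_pos': array([5.74490505e-01, 1.49049196e-04, 2.07800349e-01]), 'eef_rot': array([-6.52651807e-04,  7.07110786e-01,  7.07102357e-01, -4.07316713e-04]), 'wrist_force': array([ 0.87779639, -0.56982692,  0.33593118]), 'torque': array([ 0.00491681, -0.04886978,  0.03044449]), 'grasp_force': 0.0, 'opening': 0.9997763729644094}
```

View pics/scene0.png

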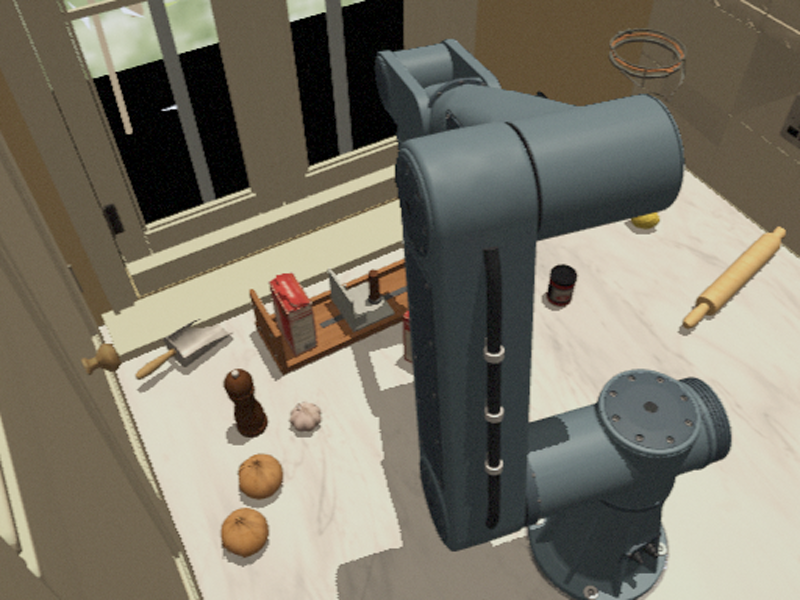

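View pics/side0.png

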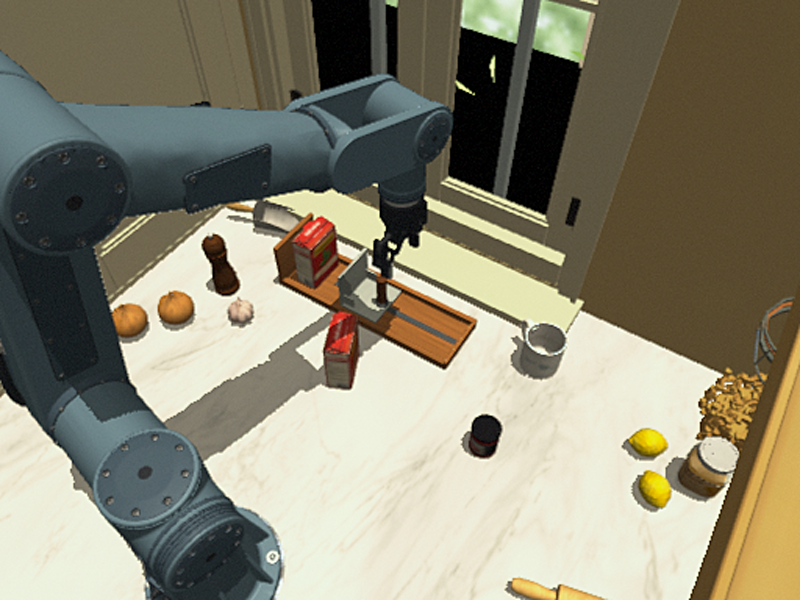

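```bash
cat >> h.py <<'E'
from scipy.spatial.transform import Rotation as Ro
def M(q): return Ro.from_quat([q[1],q[2],q[3],q[0]]).as_matrix()
def ray(c,u,v):
    d=np.array([(u-c['cx'])/c['fx'],(v-c['cy'])/c['fy'],1.0])
    return np.array(c['xyz']),M(c['rotation'])@d
def proj(c,p):
    q=M(c['rotation']).T@(np.array(p)-np.array(c['xyz'])); return np.round((q[0]/q[2]*c['fx']+c['cx'],q[1]/q[2]*c['fy']+c['cy']),1)
E
python3 - <<'E'
from h import *
import json
meta={}
for n in ("side","scene"):
    c=camera(n); meta[n]={k:np.array(c[k]).tolist() for k in ('fx','fy','cx','cy','xyz','rotation')}
    if n=="side":
        cv2.imwrite("pics/sidecrop.png",cv2.resize(c['color'][120:300,168:368],(800,720)[:2],interpolation=cv2.INTER_CUBIC)[:600])
        cr=c['color'][125:275,170:370]; cv2.imwrite("pics/sidecrop.png",cv2.resize(cr,(800,600),interpolation=cv2.INTER_CUBIC))
        s=0.64
        for nm,u,v,z in [("wall bot left",283,278,.01),("rack near right",445,366,0),("rack far right top",476,322,.026),("tea base",341,386,0),("tin top",486,425,.072),("post",382,280,.1),("mug",545,338,.091),("garlic",240,312,.03)]:
            print(nm,onz(c,u*s,v*s,z).round(3))
        print(proj(c,ctrl.get_obs()['eef_pos'])/s)
json.dump(meta,open("cams.json","w"))
E
```

```text
wall bot left [0.568 0.314 0.01 ]
rack near right [ 0.568 -0.115  0.   ]
rack far right top [ 0.684 -0.121  0.026]
tea base [0.411 0.036 0.   ]
tin top [ 0.454 -0.262  0.072]
post [0.621 0.075 0.1  ]
mug [ 0.676 -0.271  0.091]
garlic [0.429 0.316 0.03 ]
[400.46875 274.0625 ]
```

View pics/sidecrop.png

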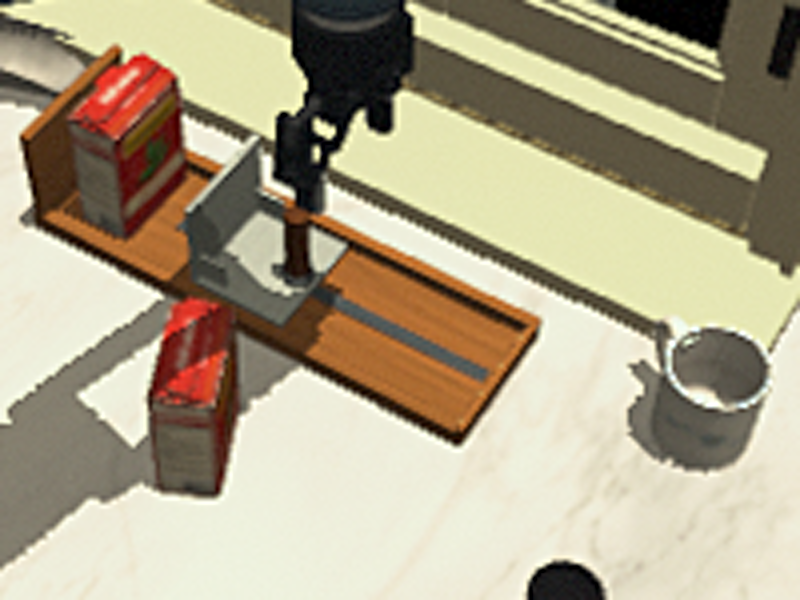

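```bash
python3 - <<'E'
from h import *
import json
c=json.load(open("cams.json"))["side"]
P=lambda u,v,z: onz(c,170+u/4-.4,125+v/4-.4,z)
for nm,u,v,z in [("rack near right bot",459,444,0),("near right top",457,432,.02),("far right top",540,320,.026),("far right bot",540,332,0),("near left bot",38,222,0),("wall top far in",121,47,.12),("wall top near",24,135,.12),
 ("post",298,213,.1),("plate near top",190,207,.106),("plate far top",257,138,.106),
 ("tea A",154,485,0),("tea B",220,496,0),("teaC",236,417,0),("tea A top",150,397,.129),("tea B top",216,407,.129),("teaC top",238,325,.129),
 ("in A",84,222,.01),("in B",126,237,.01),("in C",184,180,.01),("in B top",122,143,.129),("in A top",71,128,.129)]:
    print(nm,P(u,v,z).round(3))
im=cv2.imread("pics/raw_side0.png"); g=im.max(2)
m=(g<70).astype(np.uint8); m[:255]=0;m[300:]=0;m[:,:290]=0;m[:,330:]=0
n,l,s,ce=cv2.connectedComponentsWithStats(m); print(s,ce)
from scipy.optimize import brentq
E
```

```text
rack near right bot [ 0.562 -0.117  0.   ]
near right top [ 0.559 -0.115  0.02 ]
far right top [ 0.69  -0.118  0.026]
far right bot [ 0.698 -0.117  0.   ]
near left bot [0.562 0.32  0.   ]
wall top far in [0.688 0.308 0.12 ]
wall top near [0.558 0.311 0.12 ]
post [0.625 0.079 0.1  ]
plate near top [0.578 0.154 0.106]
plate far top [0.673 0.152 0.106]
tea A [0.397 0.066 0.   ]
tea B [0.417 0.016 0.   ]
teaC [0.486 0.049 0.   ]
tea A top [0.397 0.056 0.129]
tea B top [0.416 0.011 0.129]
teaC top [0.486 0.04  0.129]
in A [0.578 0.279 0.01 ]
in B [0.585 0.237 0.01 ]
in C [0.668 0.234 0.01 ]
in B top [0.589 0.23  0.129]
in A top [0.58  0.276 0.129]
[[     0      0    512    384 196175]
 [   300    266     21     27    433]] [[255.38046132 191.30769976]
 [309.65819861 278.62355658]]
```

```bash
python3 - <<'E'
from h import *
import json
C=json.load(open("cams.json"));c=C["scene"];s=C["side"];k=.64
for nm,u,v,z in [("post",374,273,.1),("tin top",563,272,.072),("plate near top",352,292,.106),("plate far top",331,271,.106),("rack wall near bot",284,371,0)]:
    print(nm,onz(c,u*k-.2,v*k-.2,z).round(3))
print("tin blob ctr",onz(s,309.7,278.6,.036).round(3))
E
```

```text
post [0.621 0.078 0.1  ]
tin top [ 0.454 -0.266  0.072]
plate near top [0.593 0.141 0.106]
plate far top [0.664 0.152 0.106]
rack wall near bot [0.564 0.312 0.   ]
tin blob ctr [ 0.453 -0.262  0.036]
```

```bash
python3 -m pendant '[[0.13,0.2,0,0,0,0],[0.12,0.2,0,0,0,0],[0,0,-0.2,0,0,0],[0,0,-0.2,0,0,0],[0,0,0,0,0,0],[0,0,0,0,0,0],[0,0,0,0,0,0],[0,0,0,0,0,0],[0,0,0,0,0,0],[0,0,0,0,0,0]]' 1; python3 - <<'E'
from h import *
o=ctrl.get_obs()
c=camera("wrist"); print(c['fx'],c['cx'],c['cy'],np.array(c['hand_eye']).round(4).tolist(),o['eef_pos'])
cv2.imwrite("pics/w1.png",cv2.resize(c['color'],(800,600)))
E
```

```text
time_s: 1.45
eef_pos: [0.6251, 0.08, 0.1289]
eef_rot: [0.0, 0.707, 0.707, 0.0]
wrist_force: [0.4, -0.1, 0.2]
opening: 1.003
grasp_force: 0.0
297.3186396354542 258.5859946236482 189.434378989579 [[-0.0005, -0.9549, -0.2969, 0.0755], [1.0, -0.0007, 0.0006, 0.0001], [-0.0008, -0.2969, 0.9549, -0.1653], [0.0, 0.0, 0.0, 1.0]] [0.62512342 0.0799746  0.12889857]
```

View pics/w1.png

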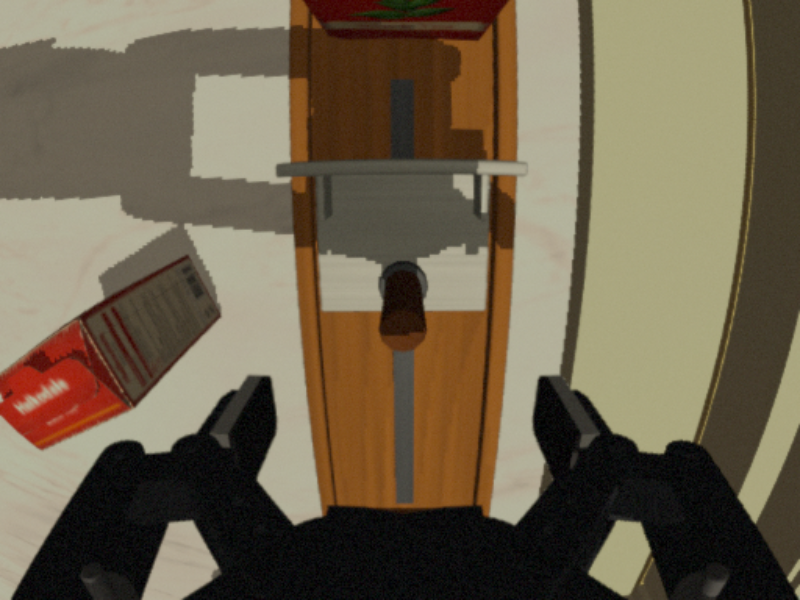

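```bash
cat >> h.py <<'E'
def wz(c,o,u,v,z):
    x,y=u-c['cx'],v-c['cy']; r=np.hypot(x,y); t=r/c['fx']
    d=np.array([x/r*np.sin(t),y/r*np.sin(t),np.cos(t)]); H=np.array(c['hand_eye']); R=M(o['eef_rot'])
    p=R@H[:3,3]+o['eef_pos']; d=R@H[:3,:3]@d
    return p+d*(z-p[2])/d[2]
E
python3 - <<'E'
from h import *
o=ctrl.get_obs(); c=camera("wrist")
for nm,u,v,z in [("post",403,338,.1),("collar",403,283,.028),("teaC",190,257,0),("teaD",220,314,0),("teaC top",85,325,.129),("teaD top",134,405,.129),("teaB top",42,447,.129),("inL",336,37,.01),("inR",485,39,.01),("plateL",277,164,.106),("plateR",527,163,.106),("railL",291,100,.02),("railR",518,100,.026)]:
    print(nm,wz(c,o,u*.64-.2,v*.64-.2,z).round(3))
E
```

```text
post [0.625 0.075 0.1  ]
collar [0.625 0.081 0.028]
teaC [0.476 0.093 0.   ]
teaD [0.495 0.051 0.   ]
teaC top [0.48  0.091 0.129]
teaD top [0.498 0.051 0.129]
teaB top [0.418 0.014 0.129]
inL [0.584 0.231 0.01 ]
inR [0.674 0.23  0.01 ]
plateL [0.573 0.154 0.106]
plateR [0.675 0.154 0.106]
railL [0.559 0.191 0.02 ]
railR [0.691 0.19  0.026]
```

```bash
python3 -m pendant '[[0,-0.005,-0.16,0,0,0],[0,0,-0.16,0,0,0],[0,0,0,0,0,0],[0,0,0,0,0,0],[0,0,0,0,0,0],[0,0,0,0,0,0],[0,0,0,0,0,0],[0,0,0,0,0,0],[0,0,0,0,0,0],[0,0,0,0,0,0]]' 1;  python3 -m pendant '[[0,0,0,0,0,0],[0,0,0,0,0,0],[0,0,0,0,0,0],[0,0,0,0,0,0],[0,0,0,0,0,0],[0,-0.05,0,0,0,0],[0,-0.1,0,0,0,0],[0,-0.1,0,0,0,0],[0,-0.05,0,0,0,0],[0,0,0,0,0,0]]' -0.6
```

```text
time_s: 2.8
eef_pos: [0.625, 0.079, 0.0645]
eef_rot: [-0.0, 0.707, 0.707, -0.0]
wrist_force: [0.6, -0.3, -0.0]
opening: 0.999
grasp_force: 0.0
time_s: 4.05
eef_pos: [0.6246, 0.0173, 0.0649]
eef_rot: [0.0, 0.707, 0.707, -0.001]
wrist_force: [-3.4, -2.0, 4.9]
opening: 0.225
grasp_force: 58.7
```

```bash
python3 -m pendant '[[0,-0.05,0,0,0,0],[0,-0.1,0,0,0,0],[0,-0.1,0,0,0,0],[0,-0.1,0,0,0,0],[0,-0.1,0,0,0,0],[0,-0.03,0,0,0,0],[0,0,0,0,0,0],[0,0,0,0,0,0],[0,0,0,0,0,0],[0,0,0,0,0,0]]' -0.6;  python3 -m pendant '[[0,0,0,0,0,0],[0,0,0,0,0,0],[0,0,0.2,0,0,0],[0,0,0.25,0,0,0],[0,0,0.2,0,0,0],[-0.14,0.1,0,0,0,-0.104],[-0.2,0.14,0,0,0,-0.104],[-0.2,0.14,0,0,0,-0.104],[-0.2,0.14,0,0,0,-0.104],[-0.15,0.14,0,0,0,-0.104]]' 1;  python3 -m pendant '[[0,0,0,0,0,-0.104],[0,0,0,0,0,-0.104],[0,0,0,0,0,0],[0,0,0,0,0,0],[0,0,0,0,0,0],[0,0,0,0,0,0],[0,0,0,0,0,0],[0,0,0,0,0,0],[0,0,0,0,0,0],[0,0,0,0,0,0]]'
python3 - <<'E'
from h import *
o=ctrl.get_obs(); print(o['eef_pos'],o['eef_rot'],o['q'].round(2))
c=camera("wrist"); cv2.imwrite("pics/w2.png",cv2.resize(c['color'],(800,600)))
E
```

```text
time_s: 5.3
eef_pos: [0.6252, -0.0777, 0.0649]
eef_rot: [0.001, 0.707, 0.707, -0.0]
wrist_force: [-3.3, -2.2, 5.0]
opening: 0.228
grasp_force: 58.8
time_s: 6.55
eef_pos: [0.4455, 0.056, 0.1944]
eef_rot: [-0.0, 0.931, 0.366, 0.0]
wrist_force: [0.5, 0.1, 0.6]
opening: 0.999
grasp_force: 0.0
time_s: 7.8
eef_pos: [0.447, 0.055, 0.1946]
eef_rot: [0.0, 0.977, 0.212, 0.0]
wrist_force: [0.6, -0.9, 0.6]
opening: 0.996
grasp_force: 0.0
[0.44703279 0.05500868 0.19461429] [7.55506005e-06 9.77260114e-01 2.12044027e-01 1.84469978e-05] [-0.14 -0.09  1.92 -0.    1.31  1.  ]
```

View pics/w2.png

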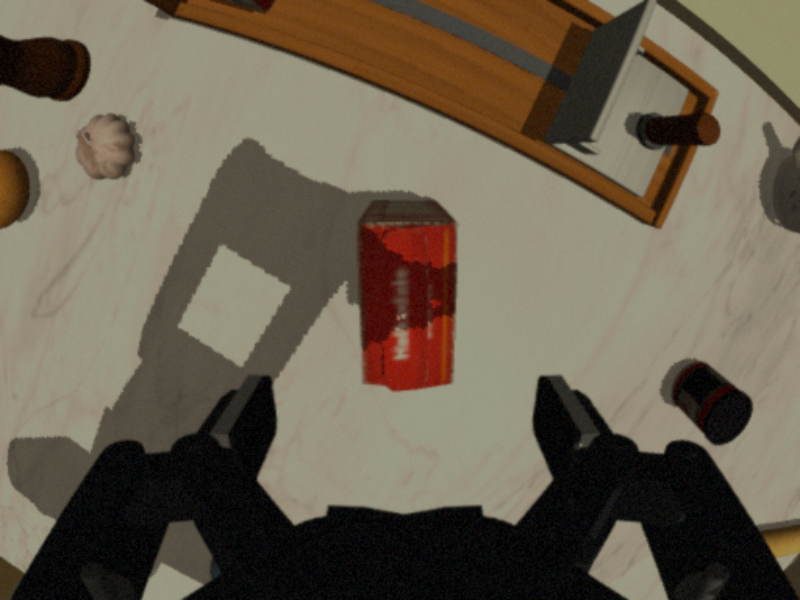

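```bash
python3 - <<'E'
from h import *
o=ctrl.get_obs(); c=camera("wrist")
q=[wz(c,o,u*.64-.2,v*.64-.2,.129) for u,v in [(360,222),(456,222),(452,383),(363,383)]]
print(np.round(q,3).tolist(),np.mean(q,0).round(4))
print("tin base/top",wz(c,o,720*.64,413*.64,.072).round(3), wz(c,o,706*.64,403*.64,.05).round(3),"post",wz(c,o,702*.64,129*.64,.1).round(3))
E
```

```text
[[0.477, 0.093, 0.129], [0.497, 0.049, 0.129], [0.416, 0.011, 0.129], [0.395, 0.056, 0.129]] [0.4463 0.0523 0.129 ]
tin base/top [ 0.452 -0.248  0.072] [ 0.45  -0.247  0.05 ] post [ 0.622 -0.073  0.1  ]
```

```bash
python3 -m pendant '[[0,0,-0.2,0,0,0],[0,0,-0.2,0,0,0],[0,0,-0.1,0,0,0],[0,0,0,0,0,0],[0,0,0,0,0,0],[0,0,0,0,0,0],[0,0,0,0,0,0],[0,0,0,0,0,0],[0,0,0,0,0,0],[0,0,0,0,0,0]]' 1; python3 -m pendant '[[0,0,0,0,0,0],[0,0,0,0,0,0],[0,0,0,0,0,0],[0,0,0,0,0,0],[0,0,0,0,0,0],[0,0,0,0,0,0],[0,0,0,0,0,0],[0,0,0,0,0,0],[0,0,0,0,0,0],[0,0,0,0,0,0]]' 0.25
```

```text
time_s: 9.15
eef_pos: [0.447, 0.055, 0.0946]
eef_rot: [-0.0, 0.977, 0.212, -0.0]
wrist_force: [-0.8, 0.8, 0.1]
opening: 1.001
grasp_force: 0.0
time_s: 10.4
eef_pos: [0.4474, 0.0549, 0.0949]
eef_rot: [0.0, 0.977, 0.212, 0.0]
wrist_force: [-0.1, -1.7, 5.3]
opening: 0.633
grasp_force: 44.5
```

```bash
python3 -m pendant '[[0,0,0.1,0,0,0],[0,0,0.15,0,0,0],[0,0,0.05,0,0,-0.09],[0.1,0.05,0,0,0,-0.09],[0.2,0.1,0,0,0,-0.092],[0.2,0.125,0,0,0,0],[0.2,0.15,0,0,0,0],[0.13,0.1,0,0,0,0],[0.07,0.05,0,0,0,0],[0,0,0,0,0,0]]'; python3 -m pendant '[[0,0,-0.05,0,0,0],[0,0,0,0,0,0],[0,0,0,0,0,0],[0,0,0,0,0,0],[0,0,0,0,0,0],[0,0,0,0,0,0],[0,0,0,0,0,0],[0,0,0,0,0,0],[0,0,0,0,0,0],[0,0,0,0,0,0]]'
python3 - <<'E'
from h import *
o=ctrl.get_obs(); print(o['eef_pos'],o['eef_rot'])
c=camera("side"); a=cv2.resize(c['color'][100:275,160:393],(799,600),interpolation=cv2.INTER_CUBIC); cv2.imwrite("pics/s3.png",a)
E
```

```text
time_s: 11.65
eef_pos: [0.6267, 0.1706, 0.1531]
eef_rot: [0.0, 1.0, 0.001, -0.001]
wrist_force: [-0.5, -0.1, -2.1]
opening: 0.629
grasp_force: 44.2
time_s: 12.9
eef_pos: [0.627, 0.17, 0.1446]
eef_rot: [0.0, 1.0, 0.0, -0.0]
wrist_force: [-0.2, 0.3, -0.7]
opening: 0.632
grasp_force: 44.1
[0.62700754 0.17001575 0.14457724] [ 1.19194376e-05  1.00000000e+00  2.20187216e-05 -1.05947681e-05]
```

View pics/s3.png

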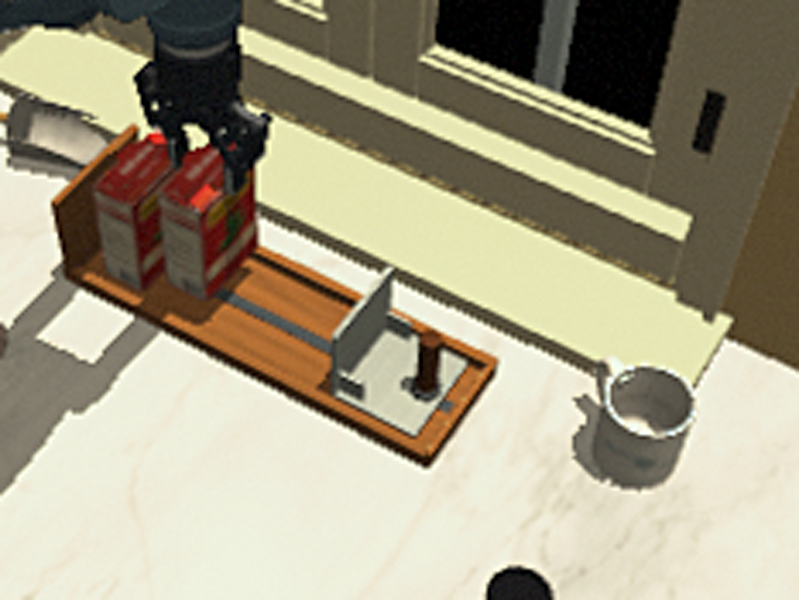

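```bash
python3 -m pendant '[[0,0,-0.1,0,0,0],[0,0,-0.06,0,0,0],[0,0,-0.03,0,0,0],[0,0,-0.01,0,0,0],[0,0,0,0,0,0],[0,0,0,0,0,0],[0,0,0,0,0,0],[0,0,0,0,0,0],[0,0,0,0,0,0],[0,0,0,0,0,0]]'
```

```text
time_s: 14.2
eef_pos: [0.6275, 0.17, 0.105]
eef_rot: [-0.0, 1.0, 0.0, 0.001]
wrist_force: [0.6, -1.6, 4.3]
opening: 0.632
grasp_force: 44.8
```

```bash
python3 -m pendant '[[0,0,0,0,0,0],[0,0,0,0,0,0],[0,0,0.05,0,0,0],[0,0,0.2,0,0,0],[0,0,0.25,0,0,0],[0,-0.05,0,0,0,0.1],[-0.09,-0.2,0,0,0,0.1],[-0.1,-0.24,0,0,0,0.1],[-0.1,-0.24,0,0,0,0.1],[-0.1,-0.24,0,0,0,0.1]]' 0.6; python3 -m pendant '[[-0.1,-0.24,0,0,0,0.1],[-0.1,-0.24,0,0,0,0.1],[-0.1,-0.24,0,0,0,0.1],[-0.1,-0.24,0,0,0,0.1],[-0.08,-0.22,0,0,0,0.1],[0,0,0,0,0,0],[0,0,0,0,0,0],[0,0,0,0,0,0],[0,0,0,0,0,0],[0,0,0,0,0,0]]' 1
python3 - <<'E'
from h import *
o=ctrl.get_obs(); print(o['eef_pos'],o['eef_rot'])
c=camera("wrist"); cv2.imwrite("pics/w4.png",cv2.resize(c['color'],(800,600)))
E
```

```text
time_s: 15.45
eef_pos: [0.5484, -0.0253, 0.2054]
eef_rot: [0.0, 0.923, 0.385, 0.0]
wrist_force: [-0.3, -0.7, 0.3]
opening: 0.801
grasp_force: 0.0
time_s: 16.7
eef_pos: [0.4533, -0.2593, 0.2046]
eef_rot: [-0.0, 0.707, 0.707, 0.0]
wrist_force: [-0.3, 0.4, 0.2]
opening: 1.003
grasp_force: 0.0
[ 0.45332612 -0.25930546  0.20460255] [-2.42466230e-05  7.06758315e-01  7.07455075e-01  1.42658152e-05]
```

View pics/w4.png

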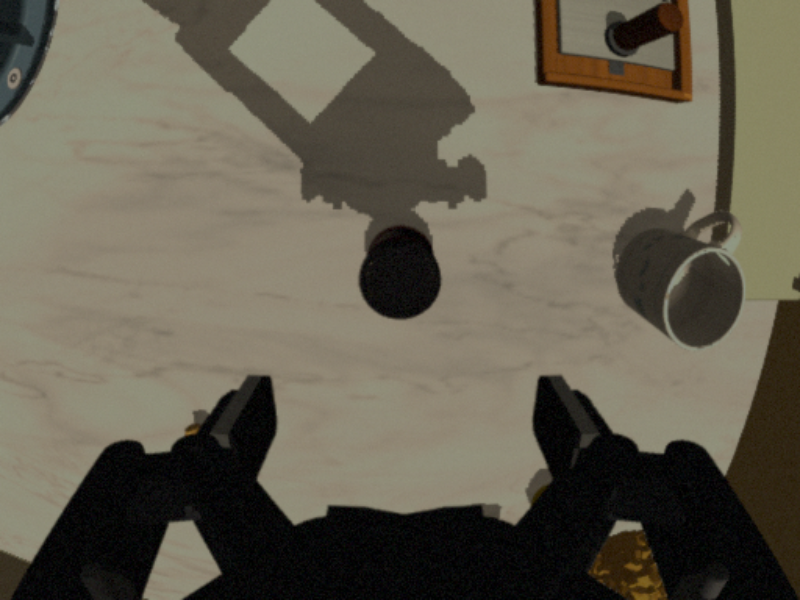

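```bash
python3 - <<'E'
from h import *
o=ctrl.get_obs(); c=camera("wrist")
p=lambda u,v,z:wz(c,o,u*.64-.2,v*.64-.2,z).round(4)
print(p(400,279,.072),p(360,279,.072),p(441,279,.072),p(400,319,.072),p(400,239,.072))
E
```

```text
[ 0.4507 -0.2645  0.072 ] [ 0.424  -0.2644  0.072 ] [ 0.4779 -0.2644  0.072 ] [ 0.4506 -0.2927  0.072 ] [ 0.4507 -0.2375  0.072 ]
```

```bash
python3 -m pendant '[[-0.01,-0.0275,-0.2,0,0,0],[0,0,-0.25,0,0,0],[0,0,-0.25,0,0,0],[0,0,-0.14,0,0,0],[0,0,0,0,0,0],[0,0,0,0,0,0],[0,0,0,0,0,0],[0,0,0,0,0,0],[0,0,0,0,0,0],[0,0,0,0,0,0]]' 1; python3 -m pendant '[[0,0,0,0,0,0],[0,0,0,0,0,0],[0,0,0,0,0,0],[0,0,0,0,0,0],[0,0,0,0,0,0],[0,0,0,0,0,0],[0,0,0,0,0,0],[0,0,0.1,0,0,0],[0,0,0.2,0,0,0],[0,0,0.3,0,0,0]]' 0.2
```

```text
time_s: 18.05
eef_pos: [0.4511, -0.2655, 0.0368]
eef_rot: [0.0, 0.707, 0.707, 0.0]
wrist_force: [0.4, 0.7, 0.2]
opening: 0.998
grasp_force: 0.0
time_s: 19.3
eef_pos: [0.4496, -0.2642, 0.1556]
eef_rot: [-0.003, 0.707, 0.707, 0.0]
wrist_force: [1.4, -0.6, -0.6]
opening: 0.611
grasp_force: 40.7
```

```bash
python3 -m pendant '[[0,0.15,0,0,0,0],[0,0.25,0,0,0,0],[0,0.25,0,0,0,0],[0,0.25,0,0,0,0],[0.05,0.25,0,0,0,0],[0.15,0.25,0,0,0,0],[0.2,0.15,0,0,0,0],[0.2,0.1,0,0,0,0],[0.17,0.05,0,0,0,0],[0.1,0,0,0,0,0]]'; python3 -m pendant '[[0,0,0,0,0,0],[0,0,-0.1,0,0,0],[0,0,-0.2,0,0,0],[0,0,-0.15,0,0,0],[0,0,-0.08,0,0,0],[0,0,0,0,0,0],[0,0,0,0,0,0],[0,0,0,0,0,0],[0,0,0,0,0,0],[0,0,0,0,0,0]]'
```

```text
time_s: 20.55
eef_pos: [0.626, 0.0757, 0.1557]
eef_rot: [-0.0, 0.707, 0.708, -0.0]
wrist_force: [-0.8, -0.1, -0.7]
opening: 0.612
grasp_force: 40.7
time_s: 21.8
eef_pos: [0.6252, 0.0745, 0.0509]
eef_rot: [0.0, 0.707, 0.707, 0.0]
wrist_force: [0.8, 0.4, -0.6]
opening: 0.615
grasp_force: 42.0
```

```bash
python3 - <<'E'
from h import *
c=camera("side"); a=cv2.resize(c['color'][100:275,160:393],(799,600),interpolation=cv2.INTER_CUBIC); cv2.imwrite("pics/s5.png",a)
E
```

```text
(no output)
```

View pics/s5.png

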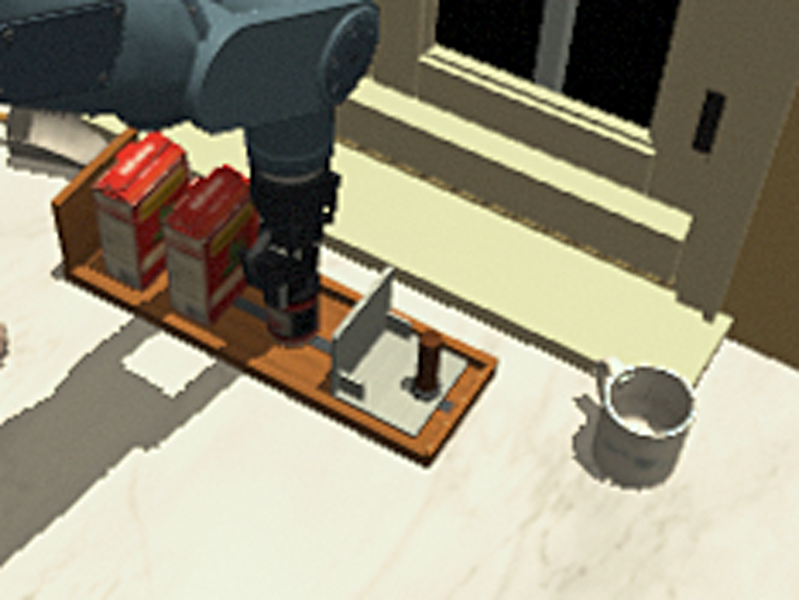

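```bash
python3 -m pendant '[[0,0,-0.02,0,0,0],[0,0,0,0,0,0],[0,0,0,0,0,0],[0,0,0,0,0,0],[0,0,0,0,0,0],[0,0,0,0,0,0],[0,0,0,0,0,0],[0,0,0,0,0,0],[0,0,0,0,0,0],[0,0,0,0,0,0]]'; python3 -m pendant '[[0,0,0,0,0,0],[0,0,0,0,0,0],[0,0,0,0,0,0],[0,0,0.1,0,0,0],[0,0,0.2,0,0,0],[0,0,0.3,0,0,0],[0,-0.1,0,0,0,0],[0,-0.25,0,0,0,0],[0,-0.25,0,0,0,0],[0,-0.16,0,0,0,0]]' 1;  python3 -m pendant '[[0,0,0,0,0,0],[0,0,0,0,0,0],[0,0,-0.15,0,0,0],[0,0,-0.2,0,0,0],[0,0,-0.15,0,0,0],[0,0,0,0,0,0],[0,0,0,0,0,0],[0,0,0,0,0,0],[0,0,0,0,0,0],[0,0,0,0,0,0]]' 1
```

```text
time_s: 23.1
eef_pos: [0.625, 0.0745, 0.0466]
eef_rot: [-0.0, 0.707, 0.707, -0.0]
wrist_force: [1.2, -0.3, -1.5]
opening: 0.605
grasp_force: 42.0
time_s: 24.35
eef_pos: [0.6247, -0.0801, 0.1671]
eef_rot: [0.0, 0.708, 0.707, -0.0]
wrist_force: [0.3, 0.3, 0.1]
opening: 0.999
grasp_force: 0.0
time_s: 25.6
eef_pos: [0.6254, -0.0776, 0.0673]
eef_rot: [0.0, 0.707, 0.707, 0.0]
wrist_force: [-0.6, -0.2, -0.1]
opening: 0.997
grasp_force: 0.0
```

```bash
python3 -m pendant '[[0,0,0,0,0,0],[0,0,0,0,0,0],[0,0,0,0,0,0],[0,0,0,0,0,0],[0,0,0,0,0,0],[0,0.05,0,0,0,0],[0,0.08,0,0,0,0],[0,0.06,0,0,0,0],[0,0.03,0,0,0,0],[0,0.02,0,0,0,0]]' -0.6;  python3 -m pendant '[[0,0.02,0,0,0,0],[0,0.025,0,0,0,0],[0,0.025,0,0,0,0],[0,0.025,0,0,0,0],[0,0.025,0,0,0,0],[0,0.025,0,0,0,0],[0,0.025,0,0,0,0],[0,0.02,0,0,0,0],[0,0.02,0,0,0,0],[0,0,0,0,0,0]]'; python3 -m pendant '[[0,0.02,0,0,0,0],[0,0.02,0,0,0,0],[0,0.02,0,0,0,0],[0,0.02,0,0,0,0],[0,0.02,0,0,0,0],[0,0.02,0,0,0,0],[0,0,0,0,0,0],[0,0,0,0,0,0],[0,0,0,0,0,0],[0,0,0,0,0,0]]'
python3 - <<'E'
from h import *
c=camera("side"); a=cv2.resize(c['color'][100:275,160:393],(799,600),interpolation=cv2.INTER_CUBIC); cv2.imwrite("pics/s6.png",a)
E
```

```text
time_s: 26.85
eef_pos: [0.6249, -0.0287, 0.0668]
eef_rot: [-0.0, 0.707, 0.707, -0.0]
wrist_force: [-2.8, -2.6, 6.0]
opening: 0.222
grasp_force: 59.1
time_s: 28.1
eef_pos: [0.6247, 0.0131, 0.0668]
eef_rot: [-0.0, 0.707, 0.707, -0.0]
wrist_force: [-2.6, -1.3, 7.0]
opening: 0.224
grasp_force: 59.1
time_s: 29.35
eef_pos: [0.6245, 0.0371, 0.0668]
eef_rot: [-0.001, 0.707, 0.707, -0.0]
wrist_force: [-3.8, -1.4, 6.2]
opening: 0.225
grasp_force: 59.2
```

View pics/s6.png

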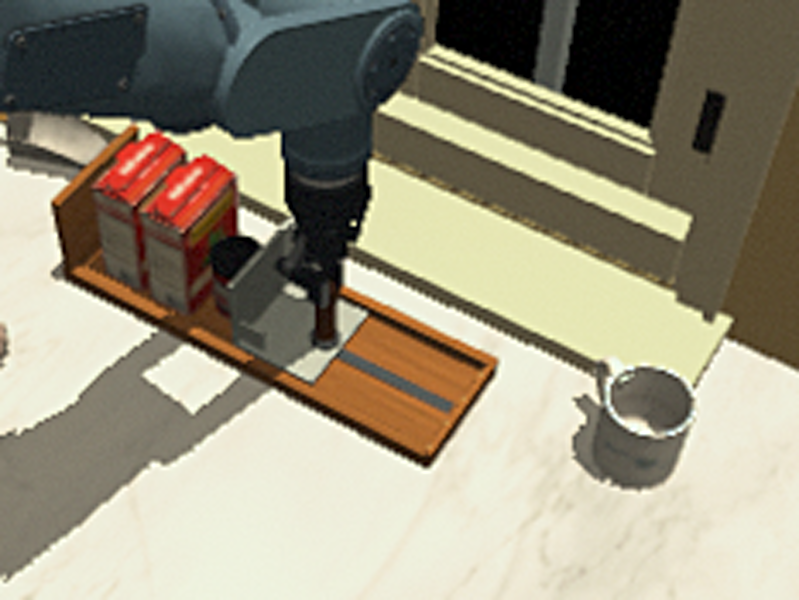

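```bash
python3 -m pendant '[[0,0.015,0,0,0,0],[0,0.015,0,0,0,0],[0,0.015,0,0,0,0],[0,0.015,0,0,0,0],[0,0.015,0,0,0,0],[0,0.015,0,0,0,0],[0,0.005,0,0,0,0],[0,0,0,0,0,0],[0,0,0,0,0,0],[0,0,0,0,0,0]]'; python3 -m pendant '[[0,0.005,0,0,0,0],[0,0.005,0,0,0,0],[0,0.005,0,0,0,0],[0,0.005,0,0,0,0],[0,0,0,0,0,0],[0,0,0,0,0,0],[0,0,0,0,0,0],[0,0,0,0,0,0],[0,0,0,0,0,0],[0,0,0,0,0,0]]'
```

```text
time_s: 30.65
eef_pos: [0.6245, 0.0555, 0.0668]
eef_rot: [-0.0, 0.707, 0.707, -0.001]
wrist_force: [-4.5, -3.7, 6.5]
opening: 0.223
grasp_force: 59.2
time_s: 31.9
eef_pos: [0.6244, 0.0594, 0.0668]
eef_rot: [-0.0, 0.707, 0.707, -0.001]
wrist_force: [-3.8, -2.4, 6.6]
opening: 0.224
grasp_force: 59.2
```

Force is still that of free sliding (about -2 to -4 N); continue in 1 mm steps.

```bash
python3 -m pendant '[[0,0.005,0,0,0,0],[0,0.005,0,0,0,0],[0,0,0,0,0,0],[0,0,0,0,0,0],[0,0,0,0,0,0],[0,0,0,0,0,0],[0,0,0,0,0,0],[0,0,0,0,0,0],[0,0,0,0,0,0],[0,0,0,0,0,0]]'; python3 -m pendant '[[0,0.005,0,0,0,0],[0,0.005,0,0,0,0],[0,0,0,0,0,0],[0,0,0,0,0,0],[0,0,0,0,0,0],[0,0,0,0,0,0],[0,0,0,0,0,0],[0,0,0,0,0,0],[0,0,0,0,0,0],[0,0,0,0,0,0]]'
```

```text
time_s: 33.15
eef_pos: [0.6244, 0.0614, 0.0668]
eef_rot: [-0.0, 0.707, 0.707, -0.001]
wrist_force: [-4.7, -4.1, 7.5]
opening: 0.22
grasp_force: 59.3
time_s: 34.4
eef_pos: [0.6244, 0.063, 0.0668]
eef_rot: [-0.0, 0.707, 0.707, -0.001]
wrist_force: [-4.2, -5.3, 6.9]
opening: 0.222
grasp_force: 59.3
```

```bash
python3 -m pendant '[[0,0.005,0,0,0,0],[0,0,0,0,0,0],[0,0,0,0,0,0],[0,0,0,0,0,0],[0,0,0,0,0,0],[0,0,0,0,0,0],[0,0,0,0,0,0],[0,0,0,0,0,0],[0,0,0,0,0,0],[0,0,0,0,0,0]]'; python3 -m pendant '[[0,0.005,0,0,0,0],[0,0,0,0,0,0],[0,0,0,0,0,0],[0,0,0,0,0,0],[0,0,0,0,0,0],[0,0,0,0,0,0],[0,0,0,0,0,0],[0,0,0,0,0,0],[0,0,0,0,0,0],[0,0,0,0,0,0]]'
```

```text
time_s: 35.65
eef_pos: [0.6244, 0.063, 0.0668]
eef_rot: [0.0, 0.707, 0.707, -0.001]
wrist_force: [-5.9, -8.8, 7.4]
opening: 0.219
grasp_force: 59.3
time_s: 36.9
eef_pos: [0.6244, 0.0631, 0.0668]
eef_rot: [0.001, 0.707, 0.707, -0.002]
wrist_force: [-5.7, -11.0, 6.6]
opening: 0.221
grasp_force: 59.3
```

```bash
python3 -m pendant '[[0,-0.005,0,0,0,0],[0,0,0,0,0,0],[0,0,0,0,0,0],[0,0,0,0,0,0],[0,0,0.15,0,0,0],[0,0,0.25,0,0,0],[0,0,0.3,0,0,0],[0,-0.2,0.1,0,0,0],[0,-0.3,0,0,0,0],[0,-0.1,0,0,0,0]]' 1
python3 - <<'E'
from h import *
for i in range(2): c=camera("side")
a=cv2.resize(c['color'][100:250,160:360],(800,600),interpolation=cv2.INTER_CUBIC)
cv2.imwrite("pics/s7.png",a)
c=camera("wrist");o=ctrl.get_obs();print(o['eef_pos']); cv2.imwrite("pics/w7.png",cv2.resize(c['color'],(800,600)))
E
```

```text
time_s: 38.15
eef_pos: [0.6251, -0.0583, 0.227]
eef_rot: [0.001, 0.708, 0.706, 0.0]
wrist_force: [0.6, 0.1, 0.2]
opening: 0.999
grasp_force: 0.0
[ 0.62480863 -0.05573217  0.22614886]
```

View pics/s7.png

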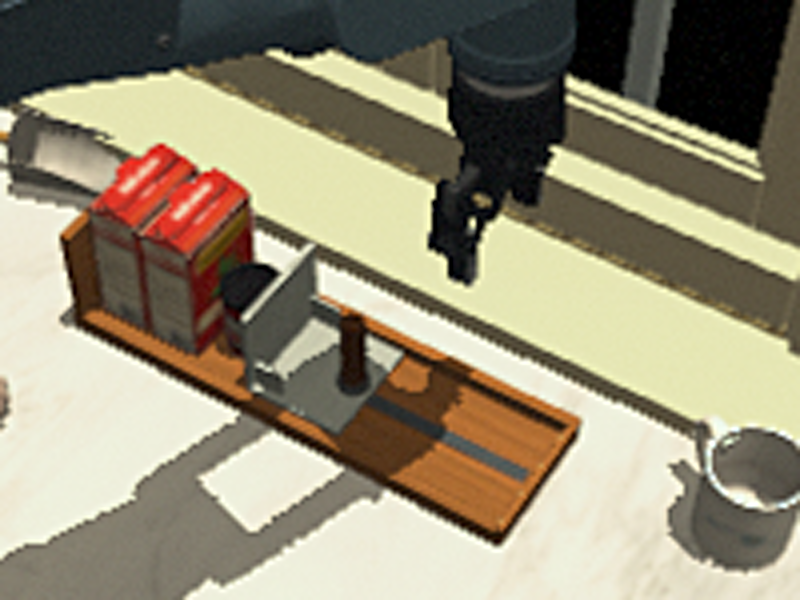

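View pics/w7.png

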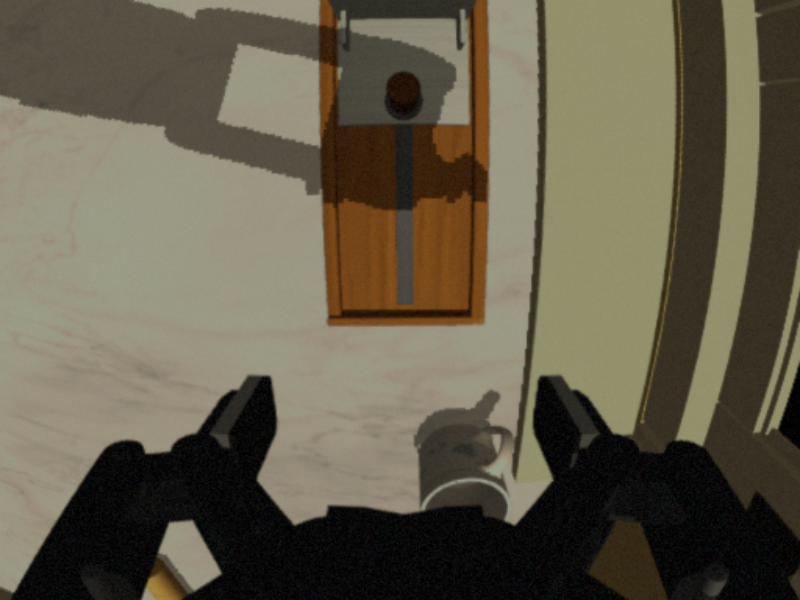

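The final pictures show both tea boxes upright and flush with the wall, the tin between the boxes and the plate, and the stop closed at post y = 0.063. That leaves the 166 mm expected for a tightly packed row. The mug stands undisturbed.

```bash
python3 -c "
from bench import ctrl
print(ctrl.hand_in())"
```

```text
the job is handed in; nothing more can be done
None
```

I opened the rack, stood the tea box and spice tin in it next to the other tea box, and closed the stop until the row was snug at about 166 mm; the job is handed in at about 38 s of robot time, with nothing knocked over in the pictures I took.

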